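# Pack candlestick feet head to tail in the sprung tray

## Task

Pack the three brass candlestick feet in a row in the sloping tray, alternately crown up, crown down, crown up, with the overturned one in the middle and its brim lying over the brims of the other two. Push the row down the slope against the sprung blue plate until the last foot's brim drops behind the red lip, so that all three lie flat on the tray floor, touching one another and clamped by the spring; let go, and leave the dark iron foot, the blue tin, the screwdriver and the brush where they are.

Things in the scene. Friction and masses are not known exactly. Their poses are not given: they have to be found in the camera images.
- foot_a_mid (a point): Solid brass candlestick foot like a flat-brimmed hat, about 0.25 kg: brim 62 mm across and 6 mm thick, plain round crown 38 mm across standing 22 mm above the brim, 28 mm high in all, round about its axis. Stands on the table crown up (brim underneath). Point: its centre on the axis, half-way up, 14 mm above its underside; z points up along the axis, out of the crown.
- foot_b_mid (a point): Solid brass candlestick foot like a flat-brimmed hat, about 0.25 kg: brim 62 mm across and 6 mm thick, plain round crown 38 mm across standing 22 mm above the brim, 28 mm high in all, round about its axis. Stands on the table crown up (brim underneath). Point: its centre on the axis, half-way up, 14 mm above its underside; z points up along the axis, out of the crown.
- foot_c_mid (a point): Solid brass candlestick foot like a flat-brimmed hat, about 0.25 kg: brim 62 mm across and 6 mm thick, plain round crown 38 mm across standing 22 mm above the brim, 28 mm high in all, round about its axis. Stands on the table crown DOWN: the crown's flat end is on the table, the brim is on top, its underside 22 mm and its top 28 mm up. Point: its centre on the axis, half-way up, 14 mm above the table; z points up, from the crown's end towards the brim.
- tray: Wooden tray, fixed, floor sloping 25 degrees, low end towards the robot. Origin: on the floor, centre line, at the downhill face of the red lip at the upper end. x runs up the slope along the row, y across, z square out of the floor. Side walls stand 6 mm above the floor, 68 mm clear between them, 78 outside. At the low end are a sprung blue plate and, from x = -195 to -207, a steel block 24 mm high.
- lip_top (a point): Middle of the top of the red lip across the tray's upper end: 5 mm above the floor, 7 mm thick (x = 0 to 7 mm in the tray's frame; the tray ends at x = 8). The last foot's brim belongs on the floor just downhill of it.
- row_mid (a point): Where the overturned foot's centre lies in the packed row: x = -81 mm, 14 mm above the floor; the crown-up feet's centres then lie at about x = -131 and -31. Packed, centres are 50 mm apart and the row is 162 mm long; lip to free plate is only 155, so the plate must be pressed back about 7 mm, and a few mm more while the last brim goes down behind the lip.
- plate (a joint): How far the blue sprung plate is pressed back down the slope (m): 0 free, 0.030 at its stop. The push needed is about 4 N at the start plus 0.45 N per mm, plus the feet's friction on the floor.
- plate_face (a point): Middle of the blue plate's uphill face, 10 mm above the tray floor (plate 60 mm wide, its top 17.5 mm above the floor). Free, it stands at x = -155 mm in the tray's frame.
- iron_foot_mid (a point): Bystander: a dark iron foot of the same size as the brass ones, crown up on the table; not to be packed. Point at its centre, half-way up.
- polish_tin: Bystander: blue tin, 66 mm across, 55 mm high; origin under its centre.
- screwdriver: Bystander: screwdriver lying along its x; origin under its centre.
- brush: Bystander: brush lying along its x; origin under its centre.
Not all that is in view belongs to the job. What is shaped like the part that bears tray but turquoise is not meant.

How it is judged:
By the outcome, as a careful person would: the job done as asked, in the order asked, and still so for the second after the job is handed in, with the robot touching nothing.
It also fails if it takes over 64 s, if anything falls off the work surface, if the arm or the gripper's body presses on something with over 40 N, if the wrist force passes 120 N, or if a joint passes its speed limit or range.

## Robot

A 7-joint arm with a two-finger parallel gripper is mounted at the origin on the work surface. World frame = base frame: x ahead of the robot, y to its left, z up, the work surface at z = 0. Lengths are in mm, angles in rad, forces in N, time in s.
With the tool pointing down it reaches from about 400 to 925 mm from the base axis. Payload 4.1 kg.
Tool frame: the origin (TCP) lies where the fingers leave the gripper's body, on its centre line; the fingertips stand 73 mm ahead of it and the grasp point (between the pads) lies 54 mm ahead of it; z points along the fingers, x is the direction in which the jaws open and shut, and the axes are right-handed (so a half turn about z gives the same grasp; the last joint's range is limited). The gripper opens to 85 mm and grips with 20 to 120 N. Pads are 22 mm wide; open, the fingers measure 114 mm over their backs; the gripper's body (76 mm by 85 mm) begins 54 mm behind the grasp point. The pads swing forward as they close: fully open they stand 13 mm farther back than shut.
Start: joints at [-1.265, 0.398, 0.045, 1.537, -0.019, 1.207, -0.051], TCP at [255.972, 597.504, 303.947] pointing down, gripper open.
Joint ranges: [-2.82, 2.82], [-0.49, 2.23], [-1.37, 1.46], [0, 2.46], [-1.36, 4.5], [0.23, 2], [-2.94, 2.94]. Speed limits (rad/s): [2.57, 2.57, 3.14, 3.14, 3.14, 3.14, 3.14].

## Interface

Orientations are given as [roll, pitch, yaw] about the fixed x, y, z axes, in that order (R = Rz(yaw) Ry(pitch) Rx(roll)).
In Python, from workcell import manip, camera, camera_info, finder gives the robot as it stands.
- The arm moves only by the tool send_rows, never from a script. Its argument "motion" is a list of rows, each a list of 3 entries, a list of its own where there are three numbers: the shift along the tool's x, y, z in cm, then the turn about the tool's z in rad, then the closure, from 0 (fully open) to 1 (shut). A call has 1 to 20 rows; each row is the pose to reach, as a shift and turn from the pose commanded when the call began, along the tool's axes at that moment; what a row does not reach only later rows make up. A row lasts 1/10 s, in which the tool goes at most 50 mm and 8.59 degrees, less where a joint would pass 70% of its speed; a pose out of reach is approached as far as the arm can. A call with a gripper value outside its range is refused whole. The fingers move at their own pace and stop on an object; "squeeze" is the grip in N (left out, the last holds). Time passes only in rows, so rows that repeat a pose let the fingers close. It gives the time, the measured TCP pose, the force and the opening at its end, in the units of the state.
- manip.read_state(): the state, without advancing time (a new reading comes with each control period).
- camera(name): name is "scene" or "top" or "wrist"; returns (picture, depth): 480x640x3 uint8, blue, green, red; 480x640 float32, mm along the optical axis (not along the pixel's ray), 0 where there is no reading.
- camera_info(name): a dict with "fx", "fy", "cx", "cy" (pixels), "D" ([k1, k2, p1, p2, k3] as OpenCV has them; the pictures are not rectified), "xyz" and "attitude" of the camera in the world; the wrist camera has in their place "tool_from_camera" (4x4, takes a point from camera to tool coordinates, whose origin is the TCP and whose axes are the tool frame's). Camera axes: x right, y down, z forward; pixel columns grow to the right and rows downward; lengths in mm; the calibration is good to about 2 mm. A picture is of the moment at which its call begins: read the wrist's pose just before it. camera_info takes no time and is no camera call.
- manip.finish_job(): hands the job in, once; it reports no verdict.
Trained networks look in the newest picture that a camera, given by its name, has taken for a name from the list of things; names that differ only in an ending like _2 or _b are one class to them, and where a whole thing is asked for, a point or a joint stands for the part that bears it (a point fixed in the world has none). Each returns a list of dicts, best first, with "conf" (0 to 1); they miss things now and then, are a little off and sometimes report something else, mostly with a low value. They report only what shows in the picture. A call takes as long as a camera call. They do not tell look-alikes from the thing itself.
- finder.search_frame(thing, camera): "position" ([column, row] in pixels, amid what is visible of it).
- finder.outline_of(thing, camera): "pixels" (480x640 bool, what is visible of it) and "position" ([column, row] in pixels, amid what is visible of it).
- finder.spot_point(thing, camera): "position" ([column, row] in pixels: a listed point, or the origin of a listed thing).
The state is a dict: "time_s": time; "joints": joint angles; "joint_vel": joint speeds; "effort": joint torques, N m; "position": TCP position; "tcp_rot": TCP orientation; "contact_force": force on the tool from outside, world axes, zero at the start; "torque": the same for the moment, N m; "finger_gap": opening from 0.0 (shut) to 1.0 (fully open).
Only numpy, scipy, OpenCV 4.12 (cv2) and the standard library are available. Lean on these libraries where they do the work, as an engineer would, in place of code of your own. Each camera call takes 0.05 s, during which the arm holds its last target. There are 200 camera calls.

## Working session

There is one attempt and no reset: what is moved stays moved. The work goes in short steps, Python scripts to look and compute and a tool call to move; the robot and the scene stay as the last step left them, time stands still between calls to the robot, and variables do not carry over. Pictures are saved under pics/ and viewed, about 8 in all and at most 12, crops included, and the job is handed in when it is done.

Besides the shell and the picture viewer there is one more tool, called after ">>>" by a JSON object that holds its "name" and its "arguments", one argument or row to a line. send_rows: Moves the arm, as the interface text tells. Its arguments: {"type":"object","properties":{"motion":{"type":"array","items":{"type":"array"}},"squeeze":{"type":"number"}},"required":["motion"]}

```bash
mkdir -p pics; ls; cat > h.py <<'E'
import numpy as np,cv2
from scipy.spatial.transform import Rotation as R
from workcell import manip,camera,camera_info,finder
def pose(s=None):
    s=s or manip.read_state(); T=np.eye(4); T[:3,:3]=R.from_euler('xyz',s['tcp_rot']).as_matrix(); T[:3,3]=s['position']; return T
def cam(name,T=None):
    i=camera_info(name); K=np.array([[i['fx'],0,i['cx']],[0,i['fy'],i['cy']],[0,0,1.]]); D=np.array(i['D'],float)
    if name=='wrist': W=(pose() if T is None else T)@np.array(i['tool_from_camera'])
    else:
        W=np.eye(4); W[:3,3]=i['xyz']; W[:3,:3]=R.from_euler('xyz',i['attitude']).as_matrix()
    return K,D,W
def ray(c,px):
    K,D,W=c; p=cv2.undistortPoints(np.array([[px]],float),K,D)[0,0]
    return W[:3,3],W[:3,:3]@np.array([p[0],p[1],1.])
def at_depth(c,px,d):
    o,v=ray(c,px); return o+v*d
def at_z(c,px,z):
    o,v=ray(c,px); return o+v*(z-o[2])/v[2]
def tri(rs):
    A=np.zeros((3,3));b=np.zeros(3)
    for o,v in rs:
        v=v/np.linalg.norm(v);M=np.eye(3)-np.outer(v,v);A+=M;b+=M@o
    return np.linalg.solve(A,b)
def proj(c,P):
    K,D,W=c; Q=np.linalg.inv(W)@np.append(P,1); return cv2.projectPoints(Q[None,:3],np.zeros(3),np.zeros(3),K,D)[0][0,0]
def depth_at(d,px,r=2):
    x,y=int(round(px[0])),int(round(px[1])); w=d[max(0,y-r):y+r+1,max(0,x-r):x+r+1]; w=w[w>0]
    return float(np.median(w)) if w.size else 0
E
cat > a.py <<'E'
from h import *
s=manip.read_state(); print({k:np.round(v,3) for k,v in s.items() if k!='effort'})
print(camera_info('top'))
ims=[]
for n in ['scene','top']:
    im,d=camera(n); cv2.imwrite(f'pics/{n}0.png',im); np.save(n+'.npy',d); c=cam(n)
    for t in ['foot_a_mid','foot_c_mid','iron_foot_mid','lip_top','row_mid','plate_face','tray','polish_tin','screwdriver','brush']:
        for r in finder.spot_point(t,n)[:6]:
            p=r['position']; q=depth_at(d,p); print(n,t,round(r['conf'],2),np.round(p),np.round(at_depth(c,p,q)) if q else None)
E
python3 a.py
```

```text
pics
{'time_s': np.float64(0.0), 'joints': array([-1.265,  0.399,  0.045,  1.538, -0.019,  1.207, -0.051]), 'joint_vel': array([ 0.001, -0.001, -0.002,  0.   , -0.001,  0.001,  0.001]), 'position': array([255.778, 597.041, 302.852]), 'tcp_rot': array([3.141e+00, 2.000e-03, 1.166e+00]), 'contact_force': array([ 0.066, -0.288,  0.019]), 'torque': array([-0.01 ,  0.031, -0.021]), 'finger_gap': np.float64(0.997)}
{'fx': 456.8583245377093, 'fy': 456.8583245377093, 'cx': 321.379543383489, 'cy': 240.3698522609246, 'D': array([-0.08437591,  0.        ,  0.        ,  0.        ,  0.        ]), 'xyz': array([ 386.25664212,  -15.88114525, 1108.24753598]), 'attitude': array([-3.03205193, -0.00598892, -1.56968282])}
scene foot_a_mid 0.84 [417. 336.] [620. 318.  28.]
scene foot_c_mid 0.55 [429. 288.] [444. 304.  28.]
scene iron_foot_mid 0.87 [204. 294.] [ 703. -224.   28.]
scene lip_top 0.72 [434. 232.] [325. 276. 123.]
scene lip_top 0.56 [302. 293.] [671.  42. 109.]
scene row_mid 0.94 [316. 279.] [559.  30.  58.]
scene row_mid 0.67 [428. 227.] [259. 247.  87.]
scene plate_face 0.65 [431. 216.] [1
[... 421 characters left out ...]
_mid 0.73 [410. 164.] [ 692. -239.   27.]
top lip_top 0.79 [288. 155.] [686.  53. 116.]
top lip_top 0.66 [187. 318.] [326. 267. 123.]
top row_mid 0.75 [196. 357.] [237. 258.  76.]
top row_mid 0.74 [290. 190.] [615.  49.  82.]
top plate_face 0.79 [297. 224.] [539.  35.  65.]
top plate_face 0.77 [206. 379.] [186. 240.  56.]
top plate_face 0.54 [290. 154.] [689.  48. 119.]
top tray 0.85 [288. 156.] [685.  53. 116.]
top tray 0.69 [287. 153.] [690.  55. 122.]
top tray 0.58 [185. 316.] [330. 272. 122.]
top polish_tin 0.65 [460. 185.] [ 636. -350.   55.]
top screwdriver 0.92 [133. 240.] [507. 435.  18.]
top screwdriver 0.44 [190. 197.] [611. 296.  28.]
top brush 0.69 [497. 250.] [ 483. -449.   20.]
```

```bash
python3 -c "
import cv2
a=cv2.imread('pics/scene0.png');b=cv2.imread('pics/top0.png')
cv2.imwrite('pics/top_v.png',cv2.resize(b[100:420,90:540],None,fx=1.75,fy=1.75))"
```

```text
(no output)
```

View pics/top_v.png

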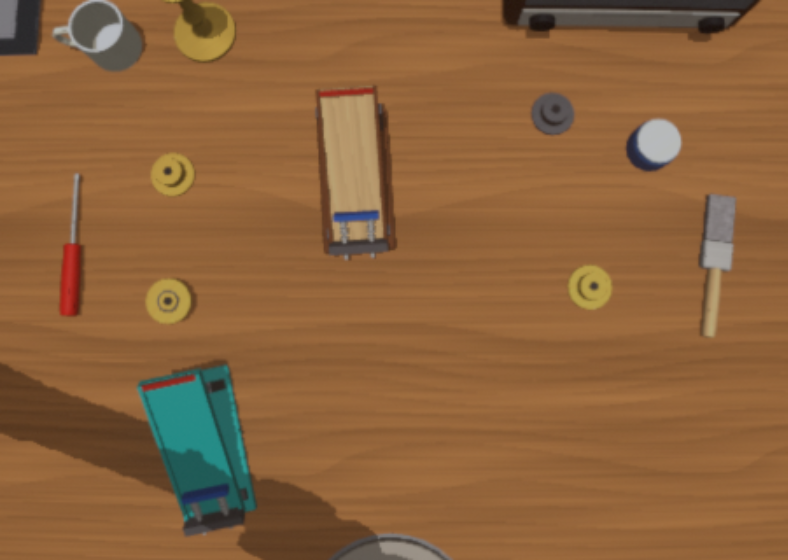

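View pics/scene0.png

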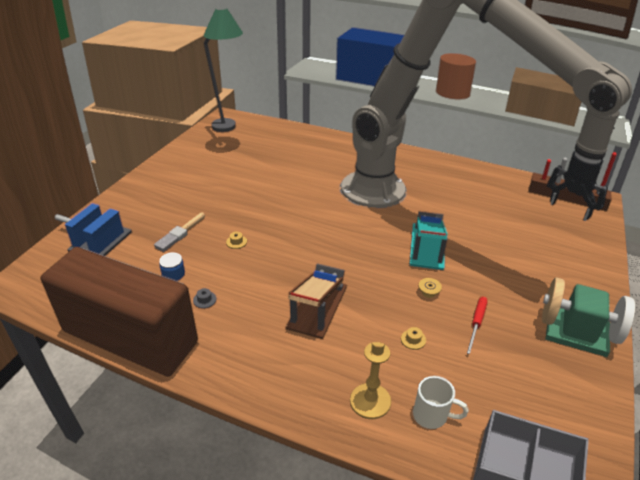

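The top view shows these lookalikes (full-picture pixels):
- **Crown-up brass feet:** (188,199) and (427,264).
- **Overturned brass foot:** (186,272), showing its ring face.
- **Dark iron foot:** (406,165), not to be packed.
- **Brass candlestick:** about (207,118), not wanted.
- **Wooden tray:** lip at (288,152), plate at (294,223). This is the one to use.
- **Turquoise decoy tray:** about (200,355), not wanted.

Next I'll measure the tray and foot b.

```bash
cat >> h.py <<'E'
def shift(target,yaw,frm=None):
    T=pose() if frm is None else frm
    d=T[:3,:3].T@(np.array(target)-T[:3,3])/10
    y0=np.arctan2(T[1,0],T[0,0]); a=(y0-yaw+np.pi)%(2*np.pi)-np.pi
    print('shift cm',np.round(d,2),'turn',round(a,3)); return d,a
E
cat > b.py <<'E'
from h import *
print(np.round(camera_info('wrist')['tool_from_camera'],3),camera_info('wrist')['fx'])
im=cv2.imread('pics/top0.png');d=np.load('top.npy');c=cam('top')
hsv=cv2.cvtColor(im,cv2.COLOR_BGR2HSV)
def pts(m): 
    ys,xs=np.nonzero(m&(d>0)); return np.array([at_depth(c,(x,y),d[y,x]) for x,y in zip(xs,ys)])
m=np.zeros(d.shape,bool); m[140:250,265:320]=1
H,S,V=[hsv[...,i].astype(int) for i in range(3)]
red=pts(m&((H<8)|(H>172))&(S>150)&(V>100)); print('red',len(red),np.round(red.mean(0),1),np.round(red.min(0)),np.round(red.max(0)))
blue=pts(m&(H>105)&(H<130)&(S>120)); print('blue',len(blue),np.round(blue.mean(0),1))
fl=np.zeros(d.shape,bool); fl[158:215,279:303]=1
P=pts(fl); ctr=P.mean(0); u,s,v=np.linalg.svd(P-ctr); n=v[2]*np.sign(v[2][2]); print('floor',len(P),np.round(ctr,1),'n',np.round(n,4),'rms',s[2]/len(P)**.5,'tilt',np.degrees(np.arccos(n[2])),'yaw',np.arctan2(-n[1],-n[0]))
for px in [(188,199),(186,272),(427,264),(406,165)]:
    mm=np.zeros(d.shape,bool); mm[px[1]-22:px[1]+23,px[0]-22:px[0]+23]=1
    Q=pts(mm&(d<1e4)); Q=Q[(Q[:,2]>15)&(Q[:,2]<40)]; A=pts(mm); A=A[(A[:,2]>3)&(A[:,2]<40)]
    print(px,'top',len(Q),np.round((Q.min(0)+Q.max(0))/2),np.round(Q.max(0)-Q.min(0)),'all',np.round((A.min(0)+A.max(0))/2),np.round(A.max(0)-A.min(0)))
shift([560,300,330],1.166)
E
python3 b.py
```

```text
[[ 1.0000e+00  0.0000e+00 -1.0000e-03  2.8400e-01]
 [-0.0000e+00  9.6200e-01  2.7400e-01 -6.8628e+01]
 [ 1.0000e-03 -2.7400e-01  9.6200e-01 -7.0220e+01]
 [ 0.0000e+00  0.0000e+00  0.0000e+00  1.0000e+00]] 337.3409681800651
red 85 [691.2  55.4 123.4] [687.  19. 116.] [695.  88. 128.]
blue 89 [540.5  44.4  66.2]
floor 1364 [623.1  48.8  86.1] n [-0.421  -0.0251  0.9067] rms 1.8204583364673663 tilt 24.943585627354004 yaw 0.05964080499774196
(188, 199) top 209 [609. 307.  25.] [37. 39. 19.] all [610. 306.  19.] [111. 111.  31.]
(186, 272) top 532 [430. 300.  27.] [59. 64. 13.] all [430. 307.  18.] [107. 110.  31.]
(427, 264) top 212 [ 450. -277.   25.] [36. 38. 18.] all [ 451. -280.   19.] [107. 110.  31.]
(406, 165) top 197 [ 698. -230.   24.] [36. 37. 18.] all [ 698. -233.   18.] [113. 112.  30.]
shift cm [-15.38  39.66  -2.61] turn 0.0
```

```bash
python3 -c "
from h import *
shift([570,190,300],1.63)"
```

```text
shift cm [-25.09  44.91   0.39] turn -0.464
```

>>> {"name": "send_rows", "arguments": {
  "motion": [
    [[-25, 45, 0], -0.464, 0],
    [[-25, 45, 0], -0.464, 0],
    [[-25, 45, 0], -0.464, 0],
    [[-25, 45, 0], -0.464, 0],
    [[-25, 45, 0], -0.464, 0],
    [[-25, 45, 0], -0.464, 0],
    [[-25, 45, 0], -0.464, 0],
    [[-25, 45, 0], -0.464, 0],
    [[-25, 45, 0], -0.464, 0],
    [[-25, 45, 0], -0.464, 0],
    [[-25, 45, 0], -0.464, 0],
    [[-25, 45, 0], -0.464, 0],
    [[-25, 45, 0], -0.464, 0],
    [[-25, 45, 0], -0.464, 0]
  ]
}}

```text
time_s: 2.5
position: [569.9, 193.2, 303.8]
tcp_rot: [-3.141, -0.001, 1.634]
contact_force: [-0.2, 0.2, 0.1]
finger_gap: 1.003
```

```bash
cat > w.py <<'E'
from h import *
import sys
tag=sys.argv[1]
s=manip.read_state();T=pose(s);print(s['time_s'],np.round(s['position'],1),np.round(s['tcp_rot'],3),'q',np.round(s['joints'],2),'F',np.round(s['contact_force'],1),s['finger_gap'])
im,d=camera('wrist');c=cam('wrist',T);cv2.imwrite(f'pics/{tag}.png',im);np.save(tag+'.npy',d);np.save(tag+'_T.npy',T)
for t in sys.argv[2:]:
    for r in finder.spot_point(t,'wrist')[:4]:
        p=r['position'];q=depth_at(d,p);print(t,round(r['conf'],2),np.round(p,1),np.round(at_depth(c,p,q),1) if q else None,'at z14',np.round(at_z(c,p,14),1))
E
python3 w.py w1 foot_a_mid foot_c_mid lip_top plate_face tray row_mid
```

```text
2.5 [569.9 193.2 303.8] [-3.141e+00 -1.000e-03  1.634e+00] q [-0.56  0.32  0.2   1.66 -0.07  1.17  1.3 ] F [-0.2  0.2  0.1] 1.0027174501047733
foot_a_mid 0.65 [425.9 251.9] [607.3 305.4  29.2] at z14 [612.  310.5  14. ]
foot_c_mid 0.95 [443.7  75.8] [434.2 296.8  29.4] at z14 [431.2 301.6  14. ]
foot_c_mid 0.39 [556.5 164.7] [508.  434.2  12.7] at z14 [508.  433.3  14. ]
plate_face 0.93 [165.7 181.6] [544.3  47.9  66.5] at z14 [551.7  23.9  14. ]
row_mid 0.7 [157.6 261. ] [615.1  43.3  82.8] at z14 [642.   9.  14.]
```

View pics/w1.png

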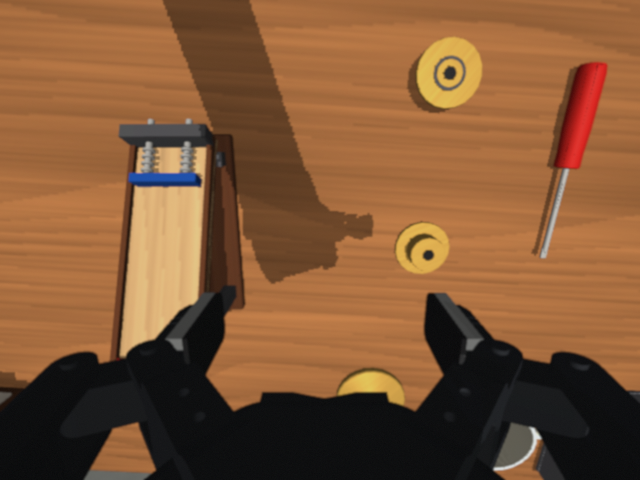

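The close view shows foot a crown up at (428,252), the overturned foot c at (449,73), the wooden tray on the left with its blue plate at (165,180), and the screwdriver on the right. The turquoise tray is out of view. The choice of parts is confirmed.

```bash
cat > t.py <<'E'
from h import *
T=np.load('w1_T.npy');c=cam('wrist',T);d=np.load('w1.npy');im=cv2.imread('pics/w1.png')
H,S,V=[x.astype(int) for x in cv2.split(cv2.cvtColor(im,cv2.COLOR_BGR2HSV))]
for x in (110,128,160,209): print(im[270,x],H[270,x],S[270,x],V[270,x])
def pts(m):
    ys,xs=np.nonzero(m&(d>0)); return np.array([at_depth(c,(x,y),d[y,x]) for x,y in zip(xs,ys)])
fl=np.zeros(d.shape,bool); fl[200:330,138:195]=1
P=pts(fl);ctr=P.mean(0);u,s,v=np.linalg.svd(P-ctr,full_matrices=False);n=v[2]*np.sign(v[2][2])
print('floor',np.round(ctr,1),np.round(n,4),'rms',s[2]/len(P)**.5,'tilt',np.degrees(np.arccos(n[2])),'yaw',np.arctan2(-n[1],-n[0]))
reg=np.zeros(d.shape,bool);reg[188:340,100:225]=1
wood=reg&(V>150)&(S<130)
# edges of floor: rays meeting the plane
def onpl(px): o,v=ray(c,px); return o+v*(n@(ctr-o))/(n@v)
E=[]
for y in range(195,330,8):
    xs=np.nonzero(wood[y])[0]
    if len(xs)>30: E.append((onpl((xs[0],y)),onpl((xs[-1],y))))
E=np.array(E);print(len(E)); w=np.linalg.norm(E[:,0]-E[:,1],axis=1);print('widths',np.round(w))
mid=E.mean(1); k=np.polyfit(mid[:,0],mid[:,1],1);print('centre line y=',k, 'yaw',np.arctan(k[0]))
for i in (0,1): kk=np.polyfit(E[:,i,0],E[:,i,1],1);print('edge',i,kk,np.polyval(kk,620))
b=pts(reg|True if False else ((H>105)&(H<130)&(S>120)&(np.arange(480)[:,None]>165)&(np.arange(480)[:,None]<195)&(np.arange(640)[None]<210)))
print('plate',len(b),np.round(b.mean(0),1),'height over floor',np.round(np.percentile((b-ctr)@n,[5,50,95]),1),'y range',np.round(np.percentile(b[:,1],[2,98]),1))
for nm,px in (('a crown',(428,252)),('c brim',(449,73))): print(nm,at_z(c,px,28),depth_at(d,px,6))
E
python3 t.py
```

```text
[ 65 110 169] 13 157 169
[102 151 192] 16 120 192
[123 182 225] 17 116 225
[28 42 58] 14 132 58
floor [610.3  56.2  95.2] [-0.1497 -0.8854  0.4401] rms 12.618302306628435 tilt 63.892861489792644 yaw 1.4032770812072406
17
widths [1224. 1315. 1273. 1237. 1201. 1288. 1251. 1215. 1309. 1270. 1234. 1203.
 1293. 1260. 1269. 1404. 1412.]
centre line y= [4.08999605e-02 4.15203948e+02] yaw 0.04087717748349122
edge 0 [-3.47023743e-02  7.29107714e+02] 707.5922423330718
edge 1 [ -0.49966666 412.83924406] 103.04591782792528
plate 811 [542.1  45.8  66. ] height over floor [-18.1   6.9  31. ] y range [16.4 75.1]
a crown [607.66000577 308.04955162  28.        ] 363.0411682128906
c brim [431.18736466 301.83565442  28.        ] 314.68621826171875
```

```bash
sed -i 's/fl\[200:330,138:195\]/fl[195:285,140:195]/; s/range(195,330,8)/range(195,290,6)/; s/reg\[188:340,100:225\]/reg[188:340,115:207]/' t.py; python3 t.py
```

```text
[ 65 110 169] 13 157 169
[102 151 192] 16 120 192
[123 182 225] 17 116 225
[28 42 58] 14 132 58
floor [596.4  49.2  74. ] [-0.4211 -0.0291  0.9065] rms 0.7158138883224716 tilt 24.96885989689465 yaw 0.06905522085276393
16
widths [65. 64. 65. 65. 65. 65. 65. 65. 65. 66. 65. 64. 65. 66. 65. 65.]
centre line y= [0.06972253 5.98572159] yaw 0.06960988400653281
edge 0 [  0.0678055 -25.5001173] 16.53929225406062
edge 1 [ 0.07163264 37.48366413] 81.89590146285411
plate 811 [542.1  45.8  66. ] height over floor [ 8.3 17.1 18.6] y range [16.4 75.1]
a crown [607.66000577 308.04955162  28.        ] 363.0411682128906
c brim [431.18736466 301.83565442  28.        ] 314.68621826171875
```

```bash
python3 - <<'E'
from h import *
T=np.load('w1_T.npy');c=cam('wrist',T);d=np.load('w1.npy');Ti=np.linalg.inv(T)
ys,xs=np.nonzero((d>60)&(d<200));P=np.array([at_depth(c,(x,y),d[y,x]) for x,y in zip(xs,ys)]);Q=P@Ti[:3,:3].T+Ti[:3,3]
for lo in range(-10,100,10):
    m=(Q[:,2]>=lo)&(Q[:,2]<lo+10)
    if m.any(): q=Q[m];R_=q[q[:,0]>0];print(lo,m.sum(),'x+ inner/outer',np.round([R_[:,0].min(),R_[:,0].max()],0) if len(R_) else '', 'y',np.round([q[:,1].min(),q[:,1].max()]))
print('max z',Q[:,2].max())
shift([608,307.5,200],1.64)
E
```

```text
-10 15339 x+ inner/outer [ 0. 74.] y [-17.  14.]
0 13915 x+ inner/outer [ 8. 75.] y [-17.  14.]
10 2834 x+ inner/outer [39. 75.] y [-14.  13.]
20 1929 x+ inner/outer [42. 56.] y [-11.   7.]
30 2054 x+ inner/outer [42. 56.] y [-11.  12.]
40 1635 x+ inner/outer [42. 56.] y [-11.  13.]
50 905 x+ inner/outer [42. 54.] y [-11.  12.]
60 1 x+ inner/outer [43. 43.] y [-2. -2.]
max z 60.28259285103985
shift cm [11.4  4.4 10.4] turn -0.009
```

>>> {"name": "send_rows", "arguments": {
  "motion": [
    [[5, 2, 2], -0.009, 0],
    [[9, 4, 6], -0.009, 0],
    [[11.4, 4.4, 10], -0.009, 0],
    [[11.4, 4.4, 14], -0.009, 0],
    [[11.4, 4.4, 17], -0.009, 0],
    [[11.4, 4.4, 19.5], -0.009, 0],
    [[11.4, 4.4, 21], -0.009, 0],
    [[11.4, 4.4, 21.9], -0.009, 0],
    [[11.4, 4.4, 21.9], -0.009, 0.2],
    [[11.4, 4.4, 21.9], -0.009, 1],
    [[11.4, 4.4, 21.9], -0.009, 1],
    [[11.4, 4.4, 21.9], -0.009, 1],
    [[11.4, 4.4, 21.9], -0.009, 1],
    [[11.4, 4.4, 21.9], -0.009, 1],
    [[11.4, 4.4, 21.9], -0.009, 1],
    [[11.4, 4.4, 21.9], -0.009, 1]
  ],
  "squeeze": 30
}}

```text
time_s: 4.45
position: [609.4, 307.6, 86.9]
tcp_rot: [3.139, -0.002, 1.639]
contact_force: [-1.0, -0.2, 6.7]
finger_gap: 0.427
```

```bash
cat > st.py <<'E'
from h import *
s=manip.read_state();print(s['time_s'],np.round(s['position'],1),np.round(s['tcp_rot'],3),'q',np.round(s['joints'],2),'F',np.round(s['contact_force'],1),'M',np.round(s['torque'],2),'gap mm',round(85*s['finger_gap'],1))
E
cat > tip.py <<'E'
from h import *
import sys
T=pose();im,d=camera('wrist');c=cam('wrist',T);Ti=np.linalg.inv(T);cv2.imwrite(f'pics/{sys.argv[1]}.png',im);np.save(sys.argv[1]+'.npy',d);np.save(sys.argv[1]+'_T.npy',T)
ys,xs=np.nonzero((d>60)&(d<260)&(im.max(2)<75));P=np.array([at_depth(c,(x,y),d[y,x]) for x,y in zip(xs,ys)]);Q=P@Ti[:3,:3].T+Ti[:3,3]
q=Q[(abs(Q[:,0])<60)&(abs(Q[:,1])<14)&(Q[:,2]<80)];print('dark tip z in tool pct99.5',np.percentile(q[:,2],[98,99.5,100]))
E
python3 st.py; python3 tip.py g1
```

```text
4.45 [609.4 307.6  86.9] [ 3.139e+00 -2.000e-03  1.639e+00] q [-0.63  0.67  0.14  1.63 -0.11  0.84  1.2 ] F [-1.  -0.2  6.7] M [0.06 0.13 0.01] gap mm 36.3
dark tip z in tool pct99.5 [55.87088154 59.73713645 72.58110858]
```

```bash
cat >> h.py <<'E'
O=np.array([690,55.3,117.5]);ps,al=0.0697,np.radians(25)
ex=np.array([np.cos(al)*np.cos(ps),np.cos(al)*np.sin(ps),np.sin(al)]);ey=np.array([-np.sin(ps),np.cos(ps),0]);en=np.cross(ex,ey)
def tr(x,y,z): return O+x*ex+y*ey+z*en
def inv(P): return np.array([ex,ey,en])@(np.array(P)-O)
E
python3 -c "
from h import *
p=tr(-120,0,21)+[0,0,66];print(p);shift(p+[0,0,25],1.64)"
```

```text
[572.65369962  47.10769224 151.81827212]
shift cm [-25.73  -5.42  -9.05] turn -0.001
```

>>> {"name": "send_rows", "arguments": {
  "motion": [
    [[0, 0, -4], 0, 1],
    [[0, 0, -8], 0, 1],
    [[-3, -1, -12], 0, 1],
    [[-7, -2, -14], 0, 1],
    [[-11, -3, -14], 0, 1],
    [[-15, -4, -14], 0, 1],
    [[-19, -5, -14], 0, 1],
    [[-23, -5.4, -13], 0, 1],
    [[-25.7, -5.4, -11], 0, 1],
    [[-25.7, -5.4, -9.2], 0, 1],
    [[-25.7, -5.4, -9.2], 0, 1],
    [[-25.7, -5.4, -9.2], 0, 1]
  ]
}}

```text
time_s: 5.7
position: [571.7, 47.6, 176.8]
tcp_rot: [-3.141, -0.001, 1.64]
contact_force: [0.5, -0.1, -0.9]
finger_gap: 0.429
```

```bash
python3 st.py; python3 w.py w2; python3 -c "
from h import *
p=tr(-120,0,21)+[0,0,66];shift(p,1.64)"
```

```text
5.7 [571.7  47.6 176.8] [-3.141e+00 -1.000e-03  1.640e+00] q [-0.34  0.4   0.22  1.86 -0.11  0.9   1.58] F [ 0.5 -0.1 -0.9] M [-0.01  0.04  0.04] gap mm 36.5
5.7 [571.7  47.6 176.8] [-3.141e+00 -1.000e-03  1.640e+00] q [-0.34  0.4   0.22  1.86 -0.11  0.9   1.58] F [ 0.5 -0.1 -0.9] 0.4290204824741648
shift cm [-0.09  0.02  2.57] turn 0.001
```

View pics/w2.png

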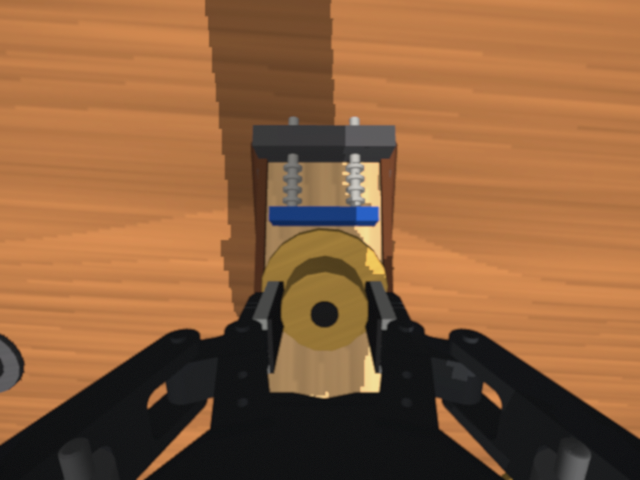

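The foot is held upright at (324,313), centred over the tray with the plate at (324,215). I'll lower it and let it pivot flat.

>>> {"name": "send_rows", "arguments": {
  "motion": [
    [[0, 0, 0.6], 0, 1],
    [[0, 0, 1.2], 0, 1],
    [[0, 0, 1.5], 0, 1],
    [[0, 0, 1.8], 0, 1],
    [[0, 0, 2.0], 0, 1],
    [[0, 0, 2.2], 0, 1],
    [[0, 0, 2.4], 0, 1],
    [[0, 0, 2.5], 0, 1]
  ]
}}

```text
time_s: 6.55
position: [570.6, 47.1, 153.5]
tcp_rot: [-3.138, -0.001, 1.639]
contact_force: [-10.1, -0.2, 17.1]
finger_gap: 0.428
```

```bash
python3 st.py
```

```text
6.55 [570.6  47.1 153.5] [-3.138e+00 -1.000e-03  1.639e+00] q [-0.33  0.43  0.22  1.88 -0.12  0.85  1.59] F [-10.1  -0.2  17.1] M [-0.01  1.9  -0.04] gap mm 36.3
```

>>> {"name": "send_rows", "arguments": {
  "motion": [
    [[0, 0, 0.1], 0, 0.6],
    [[0, 0, 0.0], 0, 0.4],
    [[0, 0, 0], 0, 0.2],
    [[0, 0, 0], 0, 0],
    [[0, 0, -1], 0, 0],
    [[0, 0, -3], 0, 0],
    [[0, 0, -6], 0, 0],
    [[0, 0, -9], 0, 0],
    [[0, 0, -9], 0, 0]
  ]
}}

```text
time_s: 7.45
position: [574.9, 46.9, 247.0]
tcp_rot: [3.132, -0.001, 1.639]
contact_force: [0.5, 0.4, 0.2]
finger_gap: 0.996
```

```bash
python3 st.py; python3 w.py w3 foot_a_mid plate_face
```

```text
7.45 [574.9  46.9 247. ] [ 3.132e+00 -1.000e-03  1.639e+00] q [-0.35  0.32  0.24  1.79 -0.09  1.03  1.56] F [0.5 0.4 0.2] M [-0.01 -0.02 -0.01] gap mm 84.7
7.45 [574.9  46.9 247. ] [ 3.132e+00 -1.000e-03  1.639e+00] q [-0.35  0.32  0.24  1.79 -0.09  1.03  1.56] F [0.5 0.4 0.2] 0.9962614072260012
foot_a_mid 0.96 [326.5 236.2] [569.8  48.1  93.5] at z14 [592.6  50.3  14. ]
plate_face 0.57 [323.3 195.2] [546.6  44.3  62.8] at z14 [554.4  44.7  14. ]
```

View pics/w3.png

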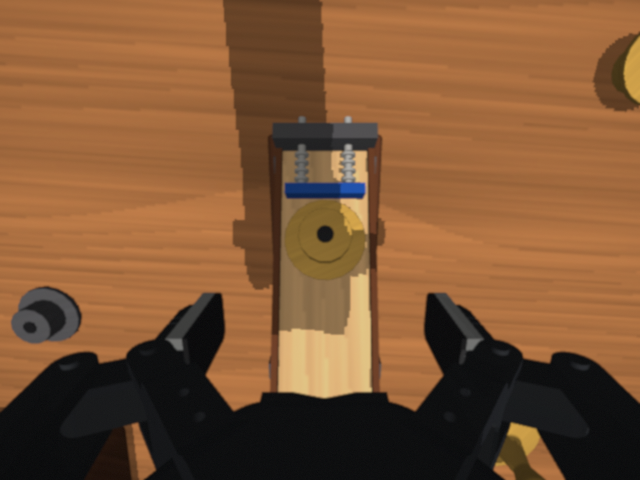

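Foot 1 lies flat and upright at (325,236), just uphill of the plate at (324,190).

```bash
python3 -c "
from h import *
T=np.load('w3_T.npy');c=cam('wrist',T);d=np.load('w3.npy')
for px in [(325,234),(300,262),(312,300),(324,185)]:
  print(px,np.round(inv(at_depth(c,px,depth_at(d,px))),1))
shift([431,302,130],1.64)
"
```

```text
(325, 234) [-120.8    0.2   29.1]
(300, 262) [-103.4  -18.5    6.2]
(312, 300) [-75.2  -9.7   0. ]
(324, 185) [-159.4   -0.5   17.8]
shift cm [ 26.42 -12.29  11.19] turn -0.001
```

>>> {"name": "send_rows", "arguments": {
  "motion": [
    [[4, -2, 0], 0, 0],
    [[8.5, -4, 0], 0, 0],
    [[13, -6, 0], 0, 0],
    [[17.5, -8, 1], 0, 0],
    [[22, -10.5, 3], 0, 0],
    [[26, -12.2, 6], 0, 0],
    [[26.4, -12.3, 9], 0, 0],
    [[26.4, -12.3, 9.5], 0, 0],
    [[26.4, -12.3, 9.5], 0, 0]
  ]
}}

```text
time_s: 8.5
position: [430.7, 300.2, 145.4]
tcp_rot: [-3.138, 0.003, 1.639]
contact_force: [-0.4, 0.1, 0.7]
finger_gap: 0.997
```

```bash
python3 w.py w4 foot_c_mid; python3 - <<'E'
from h import *
T=np.load('w4_T.npy');c=cam('wrist',T);d=np.load('w4.npy');ys,xs=np.nonzero((d>0)&(d<350))
P=np.array([at_depth(c,(x,y),d[y,x]) for x,y in zip(xs,ys)]);P=P[(P[:,2]>22)&(P[:,2]<34)&(abs(P[:,0]-431)<45)&(abs(P[:,1]-302)<45)]
print(len(P),P.min(0),P.max(0),(P.min(0)+P.max(0))/2); m=(P.min(0)+P.max(0))/2
shift([m[0],m[1],82],1.64)
E
```

```text
8.5 [430.7 300.2 145.4] [-3.138e+00  3.000e-03  1.639e+00] q [-0.76  0.36  0.08  1.99 -0.04  0.8   0.98] F [-0.4  0.1  0.7] 0.9969998572926878
foot_c_mid 0.65 [326.5 254.6] [424.7 300.6  29. ] at z14 [429.7 301.   14. ]
8035 [400.15752372 271.62860385  22.4013222 ] [461.87061451 333.19200241  31.29110606] [431.01406911 302.41030313  26.84621413]
shift cm [ 0.21 -0.17  6.57] turn -0.004
```

>>> {"name": "send_rows", "arguments": {
  "motion": [
    [[0.2, -0.1, 2], 0, 0],
    [[0.2, -0.1, 4], 0, 0],
    [[0.2, -0.1, 5.5], 0, 0],
    [[0.2, -0.1, 6.5], 0, 0],
    [[0.2, -0.1, 6.5], 0, 0],
    [[0.2, -0.1, 6.5], 0, 0]
  ]
}}

```text
time_s: 9.2
position: [431.2, 303.6, 82.9]
tcp_rot: [3.14, -0.001, 1.638]
contact_force: [0.6, 0.7, 0.2]
finger_gap: 1.001
```

```bash
python3 st.py
```

```text
9.2 [431.2 303.6  82.9] [ 3.140e+00 -1.000e-03  1.638e+00] q [-0.75  0.46  0.07  2.02 -0.05  0.66  0.99] F [0.6 0.7 0.2] M [0.08 0.01 0.02] gap mm 85.1
```

>>> {"name": "send_rows", "arguments": {
  "motion": [
    [[0, 0, 0], 0, 0.2],
    [[0, 0, 0], 0, 1],
    [[0, 0, 0], 0, 1],
    [[0, 0, 0], 0, 1],
    [[0, 0, 0], 0, 1],
    [[0, 0, 0], 0, 1],
    [[0, 0, 0], 0, 1]
  ]
}}

```text
time_s: 9.9
position: [430.8, 303.7, 83.2]
tcp_rot: [3.14, -0.0, 1.639]
contact_force: [-0.7, -1.9, 6.3]
finger_gap: 0.705
```

```bash
python3 st.py; python3 tip.py g2;  python3 -c "
from h import *
p=tr(-68,0,25)+[0,0,58];print(p);shift(p+[0,0,30],1.64)"
```

```text
9.9 [430.8 303.7  83.2] [ 3.14  -0.     1.639] q [-0.75  0.46  0.07  2.02 -0.05  0.66  0.99] F [-0.7 -1.9  6.3] M [-0.41  0.17  0.06] gap mm 59.9
dark tip z in tool pct99.5 [54.22155738 55.72333366 65.28262334]
[617.98090637  50.27212458 169.41965288]
shift cm [-26.55  16.97 -11.61] turn -0.001
```

>>> {"name": "send_rows", "arguments": {
  "motion": [
    [[0, 0, -3], 0, 1],
    [[0, 0, -7], 0, 1],
    [[-1, 1, -11], 0, 1],
    [[-4, 3, -14], 0, 1],
    [[-8, 5.5, -15], 0, 1],
    [[-12, 8, -15], 0, 1],
    [[-16, 10.5, -15], 0, 1],
    [[-20, 13, -15], 0, 1],
    [[-24, 15.5, -14], 0, 1],
    [[-26.5, 17, -12.5], 0, 1],
    [[-26.5, 17, -11.6], 0, 1],
    [[-26.5, 17, -11.6], 0, 1],
    [[-26.5, 17, -11.6], 0, 1]
  ]
}}

```text
time_s: 11.25
position: [617.0, 52.8, 197.6]
tcp_rot: [-3.14, -0.001, 1.641]
contact_force: [0.0, 0.5, -2.6]
finger_gap: 0.706
```

```bash
python3 st.py; python3 w.py w5;  python3 -c "
from h import *
p=tr(-68,0,25)+[0,0,58];shift(p,1.64)
im=cv2.imread('pics/w5.png');cv2.imwrite('pics/w5c.png',im[120:400,180:460])"
```

```text
11.25 [617.   52.8 197.6] [-3.140e+00 -1.000e-03  1.641e+00] q [-0.32  0.45  0.22  1.73 -0.11  0.98  1.58] F [ 0.   0.5 -2.6] M [ 0.08  0.02 -0.  ] gap mm 60.0
11.25 [617.   52.8 197.6] [-3.140e+00 -1.000e-03  1.641e+00] q [-0.32  0.45  0.22  1.73 -0.11  0.98  1.58] F [ 0.   0.5 -2.6] 0.7063998929978653
shift cm [-0.29  0.04  2.88] turn 0.002
```

View pics/w5c.png

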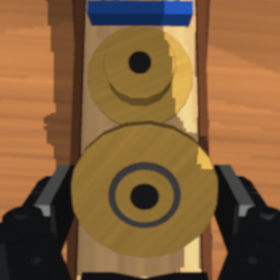

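Foot c is held level at crop (144,195), about 2 mm off centre. Foot 1 is at (140,62) and the plate is at (140,12). I'll lower it with a small sideways correction.

>>> {"name": "send_rows", "arguments": {
  "motion": [
    [[-0.25, 0, 0.8], 0, 1],
    [[-0.25, 0, 1.5], 0, 1],
    [[-0.25, 0, 2.0], 0, 1],
    [[-0.25, 0, 2.2], 0, 1],
    [[-0.25, 0, 2.4], 0, 1],
    [[-0.25, 0, 2.6], 0, 1],
    [[-0.25, 0, 2.8], 0, 1],
    [[-0.25, 0, 2.8], 0, 1]
  ]
}}

```text
time_s: 12.1
position: [616.5, 48.8, 173.0]
tcp_rot: [-3.137, -0.002, 1.639]
contact_force: [-11.3, 0.8, 19.6]
finger_gap: 0.705
```

```bash
python3 st.py; python3 w.py w6;  python3 -c "
from h import *
T=np.load('w6_T.npy');c=cam('wrist',T);d=np.load('w6.npy');print(inv(T[:3,3]-[0,0,58]))
ys,xs=np.nonzero((d>0)&(d<400));P=np.array([inv(at_depth(c,(x,y),d[y,x])) for x,y in zip(xs,ys)])
m=(abs(P[:,1])<26)&(P[:,0]>-105)&(P[:,0]<-35)&(P[:,2]>18)&(P[:,2]<50);Q=P[m]
A=np.c_[Q[:,:2],np.ones(len(Q))];k=np.linalg.lstsq(A,Q[:,2],rcond=None)[0];print(len(Q),k, 'h at -68',k@[-68,0,1]);print(np.percentile(Q[:,0],[1,99]))"
```

```text
12.1 [616.5  48.8 173. ] [-3.137e+00 -2.000e-03  1.639e+00] q [-0.31  0.48  0.21  1.75 -0.12  0.93  1.59] F [-11.3   0.8  19.6] M [ 0.07  2.43 -0.02] gap mm 59.9
12.1 [616.5  48.8 173. ] [-3.137e+00 -2.000e-03  1.639e+00] q [-0.31  0.48  0.21  1.75 -0.12  0.93  1.59] F [-11.3   0.8  19.6] 0.7050611948722315
[-67.96546552  -1.36497749  28.90901686]
15572 [-3.17656105e-01 -9.42275954e-03  1.06366799e+01] h at -68 32.23729505980528
[-103.64948168  -40.86411701]
```

>>> {"name": "send_rows", "arguments": {
  "motion": [
    [[0, 0, 0], 0, 1],
    [[0, 0, 0.2], 0, 1],
    [[0, 0, 0.4], 0, 1],
    [[0, 0, 0.5], 0, 1],
    [[0, 0, 0.5], 0, 1]
  ],
  "squeeze": 20
}}

```text
time_s: 12.65
position: [616.4, 48.6, 167.6]
tcp_rot: [-3.138, -0.001, 1.639]
contact_force: [-11.4, 0.4, 16.7]
finger_gap: 0.708
```

```bash
cat > tilt.py <<'E'
from h import *
import sys
tag,x0,x1,y0,h0=sys.argv[1],*map(float,sys.argv[2:6])
T=np.load(tag+'_T.npy');c=cam('wrist',T);d=np.load(tag+'.npy')
ys,xs=np.nonzero((d>0)&(d<400));P=np.array([inv(at_depth(c,(x,y),d[y,x])) for x,y in zip(xs,ys)])
m=(abs(P[:,1])<y0)&(P[:,0]>x0)&(P[:,0]<x1)&(P[:,2]>h0)&(P[:,2]<50);Q=P[m]
A=np.c_[Q[:,:2],np.ones(len(Q))];k=np.linalg.lstsq(A,Q[:,2],rcond=None)[0];r=A@k-Q[:,2];print(len(Q),'plane',np.round(k,3),'rms',r.std(),'med',np.round(np.median(Q,0),1),'x',np.round(np.percentile(Q[:,0],[1,99]),1),'y',np.round(np.percentile(Q[:,1],[1,99]),1))
E
python3 st.py; python3 w.py w7; python3 tilt.py w7 -105 -35 26 18
```

```text
12.65 [616.4  48.6 167.6] [-3.138e+00 -1.000e-03  1.639e+00] q [-0.31  0.48  0.21  1.75 -0.12  0.92  1.6 ] F [-11.4   0.4  16.7] M [ 0.07  2.19 -0.02] gap mm 60.2
12.65 [616.4  48.6 167.6] [-3.138e+00 -1.000e-03  1.639e+00] q [-0.31  0.48  0.21  1.75 -0.12  0.92  1.6 ] F [-11.4   0.4  16.7] 0.7082143804740505
16744 plane [-2.1100e-01 -2.0000e-03  1.5969e+01] rms 1.4400829191982043 med [-72.7  -0.8  31.6] x [-103.5  -43.9] y [-25.2  24.9]
```

>>> {"name": "send_rows", "arguments": {
  "motion": [
    [[0, 0, -0.2], 0, 0.5],
    [[0, 0, -0.2], 0, 0.2],
    [[0, 0, -0.2], 0, 0],
    [[0, 0, -0.5], 0, 0],
    [[0, 0, -2], 0, 0],
    [[0, 0, -4], 0, 0],
    [[0, 0, -7], 0, 0],
    [[0, 0, -9], 0, 0],
    [[0, 0, -9], 0, 0]
  ]
}}

```text
time_s: 13.6
position: [620.3, 48.4, 259.5]
tcp_rot: [3.133, -0.001, 1.639]
contact_force: [0.8, -0.3, 0.5]
finger_gap: 0.999
```

```bash
python3 st.py; python3 w.py w8; python3 tilt.py w8 -97 -35 26 18;python3 tilt.py w8 -150 -103 12 18
```

```text
13.6 [620.3  48.4 259.5] [ 3.133e+00 -1.000e-03  1.639e+00] q [-0.32  0.39  0.23  1.67 -0.1   1.09  1.57] F [ 0.8 -0.3  0.5] M [-0.01  0.01  0.03] gap mm 84.9
13.6 [620.3  48.4 259.5] [ 3.133e+00 -1.000e-03  1.639e+00] q [-0.32  0.39  0.23  1.67 -0.1   1.09  1.57] F [ 0.8 -0.3  0.5] 0.9991115509138526
5863 plane [-1.9700e-01  1.0000e-02  1.6949e+01] rms 0.7804827141629547 med [-71.8  -0.9  31.4] x [-96.3 -45. ] y [-25.3  24.9]
1590 plane [ 9.0000e-03 -8.0000e-03  2.9419e+01] rms 0.9925750167446439 med [-121.2   -0.    28.3] x [-138.5 -105.2] y [-11.8  11.7]
```

View pics/w8.png

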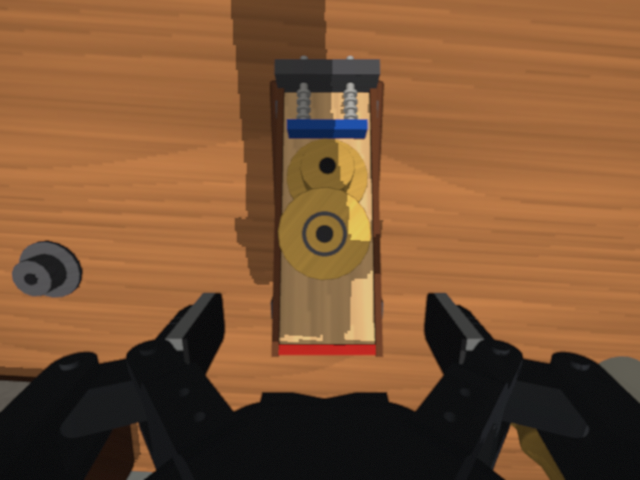

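Foot c leans 11°. Its crown sits on foot 1's brim (c at (325,234), foot 1 at (328,165), lip at (326,350)). I'll regrip it, lift, and set it about 10 mm farther uphill.

```bash
python3 -c "
from h import *
T=pose();print(T[:3,3])
for p in (tr(-72,-0.7,28),tr(-61,0,38),tr(-61,0,28)): p=p+[0,0,58];print(p);shift(p,1.64)"
```

```text
[619.11965998  48.43627511 257.29487751]
[613.14845165  49.23305221 170.44810319]
shift cm [ 0.12 -0.63  8.68] turn -0.001
[618.82895934  50.33132978 184.15998194]
shift cm [ 0.19 -0.05  7.31] turn -0.001
[623.04488052  50.62565626 175.09690407]
shift cm [0.19 0.37 8.22] turn -0.001
```

>>> {"name": "send_rows", "arguments": {
  "motion": [
    [[0.1, -0.6, 3], 0, 0],
    [[0.1, -0.6, 6], 0, 0],
    [[0.1, -0.6, 7.8], 0, 0],
    [[0.1, -0.6, 8.6], 0, 0],
    [[0.1, -0.6, 8.6], 0, 0.2],
    [[0.1, -0.6, 8.6], 0, 1],
    [[0.1, -0.6, 8.6], 0, 1],
    [[0.1, -0.6, 8.6], 0, 1],
    [[0.1, -0.6, 8.6], 0, 1],
    [[0.1, -0.6, 8.6], 0, 1],
    [[0.1, -0.5, 7.8], 0, 1],
    [[0.15, -0.2, 7.0], 0, 1],
    [[0.15, 0.3, 7.0], 0, 1],
    [[0.15, 0.4, 7.2], 0, 1],
    [[0.15, 0.4, 7.2], 0, 1]
  ]
}}

```text
time_s: 15.15
position: [621.8, 50.4, 182.3]
tcp_rot: [-3.141, -0.0, 1.639]
contact_force: [0.6, -0.5, -2.6]
finger_gap: 0.711
```

```bash
python3 st.py; python3 w.py w9; python3 tilt.py w9 -90 -30 26 20; python3 -c "
from h import *
p=tr(-61,0,28)+[0,0,58];shift(p,1.64)"
```

```text
15.15 [621.8  50.4 182.3] [-3.141 -0.     1.639] q [-0.31  0.47  0.21  1.73 -0.12  0.95  1.59] F [ 0.6 -0.5 -2.6] M [0.04 0.03 0.02] gap mm 60.4
15.15 [621.8  50.4 182.3] [-3.141 -0.     1.639] q [-0.31  0.47  0.21  1.73 -0.12  0.95  1.59] F [ 0.6 -0.5 -2.6] 0.7110000462715539
15923 plane [-1.9900e-01  1.5000e-02  2.6842e+01] rms 0.7408507666313388 med [-60.    0.1  39.1] x [-87.8 -31.6] y [-25.2  25.1]
shift cm [0.02 0.15 0.71] turn -0.001
```

>>> {"name": "send_rows", "arguments": {
  "motion": [
    [[0, 0.2, 0.3], 0, 1],
    [[0, 0.25, 0.6], 0, 1],
    [[0, 0.25, 0.8], 0, 1],
    [[0, 0.3, 1.0], 0, 1],
    [[0, 0.3, 1.0], 0, 1],
    [[0, 0.3, 1.0], 0, 0.5],
    [[0, 0.3, 1.0], 0, 0.2],
    [[0, 0.3, 1.0], 0, 0],
    [[0, 0.3, 0.8], 0, 0],
    [[0, 0.3, -1], 0, 0],
    [[0, 0.3, -4], 0, 0],
    [[0, 0.3, -7], 0, 0],
    [[0, 0.3, -7], 0, 0]
  ]
}}

```text
time_s: 16.5
position: [627.8, 50.4, 258.1]
tcp_rot: [3.131, -0.001, 1.639]
contact_force: [0.5, -0.1, -0.6]
finger_gap: 0.999
```

```bash
python3 st.py; python3 w.py w10; python3 tilt.py w10 -95 -30 26 18;python3 tilt.py w10 -150 -103 12 18
```

```text
16.5 [627.8  50.4 258.1] [ 3.131e+00 -1.000e-03  1.639e+00] q [-0.32  0.4   0.23  1.65 -0.1   1.09  1.58] F [ 0.5 -0.1 -0.6] M [ 0.04 -0.09  0.02] gap mm 84.9
16.5 [627.8  50.4 258.1] [ 3.131e+00 -1.000e-03  1.639e+00] q [-0.32  0.4   0.23  1.65 -0.1   1.09  1.58] F [ 0.5 -0.1 -0.6] 0.9985391120626256
5994 plane [-2.0000e-03 -2.0000e-03  2.8214e+01] rms 0.765214272046103 med [-67.5   0.6  28.3] x [-94.3 -40.7] y [-25.   25.3]
1777 plane [-4.200e-02  1.000e-03  2.307e+01] rms 1.4829869577325143 med [-1.196e+02  1.000e-01  2.820e+01] x [-138.5 -103.2] y [-11.5  11.6]
```

Both feet are now flat and nearly touching. Next is foot b.

```bash
python3 -c "
from h import *
shift([450,-278,150],1.64)"
```

```text
shift cm [-31.57 -19.92  10.43] turn -0.001
```

>>> {"name": "send_rows", "arguments": {
  "motion": [
    [[-4, -2.5, 0], 0, 0],
    [[-8, -5, 0], 0, 0],
    [[-12, -7.5, 0], 0, 0],
    [[-16, -10, 0], 0, 0],
    [[-20, -12.5, 1], 0, 0],
    [[-24, -15, 3], 0, 0],
    [[-28, -17.5, 6], 0, 0],
    [[-31.6, -19.9, 9], 0, 0],
    [[-31.6, -19.9, 10.4], 0, 0],
    [[-31.6, -19.9, 10.4], 0, 0],
    [[-31.6, -19.9, 10.4], 0, 0]
  ]
}}

```text
time_s: 17.65
position: [448.2, -277.7, 148.5]
tcp_rot: [-3.141, -0.001, 1.64]
contact_force: [0.2, 1.2, -0.1]
finger_gap: 0.998
```

```bash
python3 st.py; python3 w.py w11 foot_b_mid; python3 - <<'E'
from h import *
T=np.load('w11_T.npy');c=cam('wrist',T);d=np.load('w11.npy');ys,xs=np.nonzero((d>0)&(d<350))
P=np.array([at_depth(c,(x,y),d[y,x]) for x,y in zip(xs,ys)])
for lo,hi in ((22,34),(4,9)):
    Q=P[(P[:,2]>lo)&(P[:,2]<hi)&(abs(P[:,0]-450)<45)&(abs(P[:,1]+278)<45)];m=(Q.min(0)+Q.max(0))/2
    print(len(Q),Q.max(0)-Q.min(0),m)
    if lo==22: shift([m[0],m[1],85.5],1.64)
E
```

```text
17.65 [ 448.2 -277.7  148.5] [-3.141e+00 -1.000e-03  1.640e+00] q [ 0.18  0.38  0.35  1.99 -0.18  0.8   2.28] F [ 0.2  1.2 -0.1] M [ 0.02 -0.03 -0.  ] gap mm 84.8
17.65 [ 448.2 -277.7  148.5] [-3.141e+00 -1.000e-03  1.640e+00] q [ 0.18  0.38  0.35  1.99 -0.18  0.8   2.28] F [ 0.2  1.2 -0.1] 0.998138610131573
foot_b_mid 0.67 [325.7 260.4] [ 447.1 -276.9   29.1] at z14 [ 452.4 -276.4   14. ]
2939 [37.28588948 37.40072929  9.22764241] [ 451.62953635 -277.01106735   26.61643551]
shift cm [0.02 0.2  6.42] turn 0.002
3119 [61.29839793 61.05939213  4.83469478] [ 451.71698918 -277.12065831    6.48467909]
```

>>> {"name": "send_rows", "arguments": {
  "motion": [
    [[0, 0.2, 2], 0, 0],
    [[0, 0.2, 4], 0, 0],
    [[0, 0.2, 5.5], 0, 0],
    [[0, 0.2, 6.1], 0, 0],
    [[0, 0.2, 6.1], 0, 0.2],
    [[0, 0.2, 6.1], 0, 1],
    [[0, 0.2, 6.1], 0, 1],
    [[0, 0.2, 6.1], 0, 1],
    [[0, 0.2, 6.1], 0, 1],
    [[0, 0.2, 6.1], 0, 1],
    [[0, 0.2, 6.1], 0, 1]
  ]
}}

```text
time_s: 18.85
position: [450.6, -278.2, 89.0]
tcp_rot: [3.14, -0.0, 1.639]
contact_force: [-1.0, 2.0, 6.0]
finger_gap: 0.432
```

```bash
python3 st.py;  python3 -c "
from h import *
p=tr(-8,0,23)+[0,0,67];print(p);shift(p+[0,0,35],1.64)"
```

```text
18.85 [ 450.6 -278.2   89. ] [ 3.14  -0.     1.639] q [ 0.21  0.48  0.32  2.02 -0.23  0.68  2.32] F [-1.  2.  6.] M [ 0.4   0.19 -0.02] gap mm 36.7
[673.07052355  54.11810095 201.96413301]
shift cm [ 31.64  24.49 -14.75] turn -0.001
```

>>> {"name": "send_rows", "arguments": {
  "motion": [
    [[0, 0, -4], 0, 1],
    [[0, 0, -8], 0, 1],
    [[2, 1.5, -12], 0, 1],
    [[6, 5, -16], 0, 1],
    [[10, 8, -18], 0, 1],
    [[14, 11, -18], 0, 1],
    [[18, 14, -18], 0, 1],
    [[22, 17, -18], 0, 1],
    [[26, 20, -18], 0, 1],
    [[30, 23, -17], 0, 1],
    [[31.6, 24.7, -15.5], 0, 1],
    [[31.6, 24.7, -14.8], 0, 1],
    [[31.6, 24.7, -14.8], 0, 1],
    [[31.6, 24.7, -14.8], 0, 1]
  ],
  "squeeze": 20
}}

```text
time_s: 20.25
position: [674.2, 52.0, 235.5]
tcp_rot: [-3.14, 0.002, 1.637]
contact_force: [1.0, -0.4, -1.3]
finger_gap: 0.431
```

```bash
python3 st.py; python3 w.py w12;python3 tilt.py w12 -95 -30 26 18;python3 tilt.py w12 -150 -103 12 18; python3 -c "
from h import *
p=tr(-6,0,23)+[0,0,67];print(p);shift(p,1.64)
im=cv2.imread('pics/w12.png');cv2.imwrite('pics/w12c.png',im[40:400,140:500])"
```

```text
20.25 [674.2  52.  235.5] [-3.140e+00  2.000e-03  1.637e+00] q [-0.31  0.51  0.24  1.55 -0.13  1.1   1.6 ] F [ 1.  -0.4 -1.3] M [-0.01  0.01 -0.01] gap mm 36.6
20.25 [674.2  52.  235.5] [-3.140e+00  2.000e-03  1.637e+00] q [-0.31  0.51  0.24  1.55 -0.13  1.1   1.6 ] F [ 1.  -0.4 -1.3] 0.4307655839683546
8176 plane [-8.0000e-03 -1.0000e-03  2.7793e+01] rms 0.8267496133024138 med [-66.7   0.4  28.3] x [-94.3 -39.9] y [-25.1  25.2]
2428 plane [-5.4000e-02  1.0000e-03  2.1481e+01] rms 1.639555366020768 med [-1.188e+02 -1.000e-01  2.820e+01] x [-138.7 -103.3] y [-11.7  11.6]
[674.87873798  54.24433798 202.80936953]
shift cm [0.27 0.06 3.35] turn -0.004
```

View pics/w12c.png

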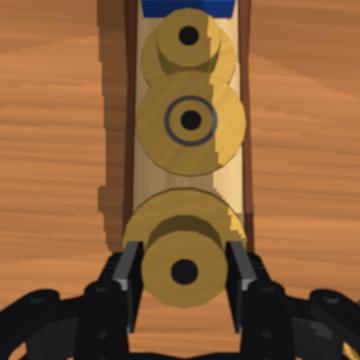

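The third foot is held upright at crop (184,270), about 2.5 mm off the row's axis. The overturned foot at (190,120) and foot 1 at (189,36) lie in line against the plate.

>>> {"name": "send_rows", "arguments": {
  "motion": [
    [[0.25, 0.1, 1], 0, 1],
    [[0.25, 0.1, 1.7], 0, 1],
    [[0.25, 0.1, 2.0], 0, 1],
    [[0.25, 0.1, 2.3], 0, 1],
    [[0.25, 0.1, 2.6], 0, 1],
    [[0.25, 0.1, 2.8], 0, 1],
    [[0.25, 0.1, 2.9], 0, 1],
    [[0.25, 0.1, 2.9], 0, 1]
  ]
}}

```text
time_s: 21.1
position: [674.6, 56.1, 209.7]
tcp_rot: [-3.139, -0.001, 1.639]
contact_force: [-7.8, -0.6, 12.6]
finger_gap: 0.429
```

```bash
python3 st.py; python3 w.py w13;python3 tilt.py w13 -25 20 12 22;python3 tilt.py w13 -95 -40 26 18
```

```text
21.1 [674.6  56.1 209.7] [-3.139e+00 -1.000e-03  1.639e+00] q [-0.31  0.53  0.23  1.57 -0.13  1.06  1.6 ] F [-7.8 -0.6 12.6] M [-0.1   1.69  0.05] gap mm 36.5
21.1 [674.6  56.1 209.7] [-3.139e+00 -1.000e-03  1.639e+00] q [-0.31  0.53  0.23  1.57 -0.13  1.06  1.6 ] F [-7.8 -0.6 12.6] 0.42949313575725645
4803 plane [-1.6200e-01  8.0000e-03  3.6553e+01] rms 3.024650567160005 med [-4.4  0.5 37.8] x [-24.   14.3] y [-11.7  11.8]
10763 plane [-5.0000e-03 -1.0000e-03  2.8027e+01] rms 0.7899381272868526 med [-67.    0.4  28.4] x [-94.3 -41. ] y [-25.1  25.3]
```

>>> {"name": "send_rows", "arguments": {
  "motion": [
    [[0, 0.05, 0.2], 0, 1],
    [[0, 0.05, 0.4], 0, 1],
    [[0, 0.05, 0.6], 0, 1],
    [[0, 0.05, 0.7], 0, 1],
    [[0, 0.05, 0.7], 0, 1]
  ]
}}

```text
time_s: 21.65
position: [675.6, 56.2, 202.1]
tcp_rot: [-3.141, -0.001, 1.639]
contact_force: [-5.5, 0.4, 9.4]
finger_gap: 0.43
```

```bash
python3 st.py; python3 w.py w14;python3 tilt.py w14 -20 12 8 30;python3 tilt.py w14 -95 -40 26 18; python3 -c "
from h import *
print(inv(pose()[:3,3]-[0,0,67]))"
```

```text
21.65 [675.6  56.2 202.1] [-3.141e+00 -1.000e-03  1.639e+00] q [-0.31  0.54  0.23  1.57 -0.14  1.04  1.6 ] F [-5.5  0.4  9.4] M [-0.04  1.15  0.03] gap mm 36.5
21.65 [675.6  56.2 202.1] [-3.141e+00 -1.000e-03  1.639e+00] q [-0.31  0.54  0.23  1.57 -0.14  1.04  1.6 ] F [-5.5  0.4  9.4] 0.4296221216612897
2800 plane [-1.1000e-01  2.4000e-02  3.4045e+01] rms 0.7896674996875059 med [-5.1  0.1 34.7] x [-19.7   9.2] y [-7.8  7.9]
11822 plane [-6.0000e-03 -1.0000e-03  2.7938e+01] rms 0.7855305478744499 med [-67.2   0.4  28.3] x [-94.2 -40.9] y [-25.   25.3]
[-5.50648548  1.85450648 22.01947095]
```

>>> {"name": "send_rows", "arguments": {
  "motion": [
    [[-0.1, 0, 0.2], 0, 1],
    [[-0.15, 0, 0.4], 0, 1],
    [[-0.15, -0.2, 0.5], 0, 1],
    [[-0.15, -0.4, 0.6], 0, 1],
    [[-0.15, -0.6, 0.7], 0, 1],
    [[-0.15, -0.8, 0.8], 0, 1],
    [[-0.15, -1.0, 0.9], 0, 1],
    [[-0.15, -1.0, 0.9], 0, 1]
  ],
  "squeeze": 30
}}

```text
time_s: 22.5
position: [669.8, 54.8, 195.5]
tcp_rot: [3.13, -0.001, 1.639]
contact_force: [0.6, 0.3, 9.5]
finger_gap: 0.432
```

```bash
python3 st.py; python3 w.py w15;python3 tilt.py w15 -33 0 8 26;python3 tilt.py w15 -95 -42 26 18; python3 -c "
from h import *
print(inv(pose()[:3,3]-[0,0,67]))"
```

```text
22.5 [669.8  54.8 195.5] [ 3.130e+00 -1.000e-03  1.639e+00] q [-0.31  0.53  0.23  1.6  -0.14  1.01  1.6 ] F [0.6 0.3 9.5] M [ 0.16 -0.47  0.03] gap mm 36.7
22.5 [669.8  54.8 195.5] [ 3.130e+00 -1.000e-03  1.639e+00] q [-0.31  0.53  0.23  1.6  -0.14  1.01  1.6 ] F [0.6 0.3 9.5] 0.4318938398275433
3192 plane [3.6000e-02 1.0000e-02 3.3215e+01] rms 0.8097738123878787 med [-16.2  -0.   32.6] x [-32.6  -0.5] y [-7.8  7.8]
12545 plane [-4.0000e-03 -1.0000e-03  2.8112e+01] rms 0.7418735544157224 med [-67.8   0.4  28.4] x [-94.2 -42.9] y [-25.1  25.3]
[-13.56410226   0.8903596   18.47928827]
```

>>> {"name": "send_rows", "arguments": {
  "motion": [
    [[0, -0.2, 0.1], 0, 1],
    [[0, -0.4, 0.2], 0, 1],
    [[0, -0.6, 0.3], 0, 1],
    [[0, -0.8, 0.38], 0, 1],
    [[0, -1.0, 0.47], 0, 1],
    [[0, -1.2, 0.56], 0, 1],
    [[0, -1.2, 0.56], 0, 1]
  ]
}}

```text
time_s: 23.25
position: [660.8, 53.9, 191.2]
tcp_rot: [3.122, -0.001, 1.639]
contact_force: [6.5, 0.4, 8.7]
finger_gap: 0.431
```

```bash
python3 st.py; python3 w.py w16;python3 tilt.py w16 -45 -10 8 26;python3 tilt.py w16 -105 -55 26 18; python3 tilt.py w16 -175 -140 20 15; python3 -c "
from h import *
print(inv(pose()[:3,3]-[0,0,67]))
im=cv2.imread('pics/w16.png');cv2.imwrite('pics/w16c.png',im[60:420,140:500])"
```

```text
23.25 [660.8  53.9 191.2] [ 3.122e+00 -1.000e-03  1.639e+00] q [-0.31  0.52  0.23  1.64 -0.14  0.98  1.6 ] F [6.5 0.4 8.7] M [ 0.15 -1.54  0.02] gap mm 36.6
23.25 [660.8  53.9 191.2] [ 3.122e+00 -1.000e-03  1.639e+00] q [-0.31  0.52  0.23  1.64 -0.14  0.98  1.6 ] F [6.5 0.4 8.7] 0.43068036920964053
3373 plane [3.5000e-02 6.0000e-03 3.3218e+01] rms 0.8110102937838334 med [-27.1   0.   32.2] x [-44.4 -10.3] y [-7.8  7.8]
12056 plane [ 4.0000e-03 -1.0000e-03  2.8718e+01] rms 0.7326586558024315 med [-77.8   0.5  28.4] x [-104.   -55.5] y [-25.1  25.4]
1905 plane [ 4.8100e-01 -3.0000e-03  9.5194e+01] rms 1.7709056378889945 med [-1.598e+02  1.000e-01  1.770e+01] x [-171.  -140.2] y [-19.5  19.7]
[-23.60576382   0.59562096  18.41718015]
```

View pics/w16c.png

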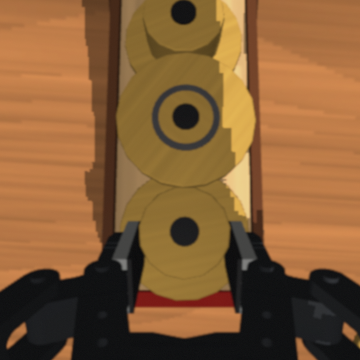

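The three feet are in line: the last foot at crop (184,230), overturned foot at (185,117), foot 1 at (184,12). The last brim is still on the red lip at (185,300). I'll keep pushing downhill.

>>> {"name": "send_rows", "arguments": {
  "motion": [
    [[0, -0.2, 0.1], 0, 1],
    [[0, -0.4, 0.2], 0, 1],
    [[0, -0.6, 0.3], 0, 1],
    [[0, -0.8, 0.4], 0, 1],
    [[0, -1.0, 0.5], 0, 1],
    [[0, -1.2, 0.6], 0, 1],
    [[0, -1.3, 0.7], 0, 1],
    [[0, -1.3, 0.8], 0, 1]
  ]
}}

```text
time_s: 24.1
position: [650.8, 53.2, 185.0]
tcp_rot: [3.115, -0.001, 1.639]
contact_force: [10.5, -0.0, 14.6]
finger_gap: 0.428
```

```bash
python3 st.py; python3 w.py w17;python3 tilt.py w17 -50 -17 8 24;python3 tilt.py w17 -105 -60 26 18; python3 tilt.py w17 -175 -155 20 15; python3 -c "
from h import *
print(inv(pose()[:3,3]-[0,0,67]))"
```

```text
24.1 [650.8  53.2 185. ] [ 3.115e+00 -1.000e-03  1.639e+00] q [-0.31  0.51  0.23  1.67 -0.13  0.95  1.6 ] F [10.5 -0.  14.6] M [ 0.2  -2.09 -0.01] gap mm 36.4
24.1 [650.8  53.2 185. ] [ 3.115e+00 -1.000e-03  1.639e+00] q [-0.31  0.51  0.23  1.67 -0.13  0.95  1.6 ] F [10.5 -0.  14.6] 0.42767166343759294
2906 plane [-2.8000e-02  8.0000e-03  2.9736e+01] rms 0.8247735634492624 med [-34.9   0.1  30.6] x [-49.8 -20.3] y [-7.7  7.8]
11494 plane [-1.300e-02 -0.000e+00  2.735e+01] rms 0.7407742373472578 med [-82.9   0.5  28.4] x [-104.5  -60.6] y [-25.2  25.4]
1267 plane [ 4.2600e-01 -1.0000e-03  9.0309e+01] rms 1.6489083298685705 med [-1.706e+02  1.000e-01  1.750e+01] x [-174.9 -155.2] y [-19.7  19.5]
[-35.36974668   0.58303944  17.06349265]
```

>>> {"name": "send_rows", "arguments": {
  "motion": [
    [[0, 0, 0.2], 0, 1],
    [[0, 0.1, 0.4], 0, 1],
    [[0, 0.1, 0.6], 0, 1],
    [[0, 0.1, 0.6], 0, 1]
  ]
}}

```text
time_s: 24.55
position: [651.6, 53.1, 182.7]
tcp_rot: [3.116, -0.002, 1.639]
contact_force: [2.9, 0.7, 31.4]
finger_gap: 0.431
```

```bash
python3 st.py; python3 w.py w18;python3 tilt.py w18 -50 -17 8 24;python3 tilt.py w18 -105 -60 26 18; python3 -c "
from h import *
print(inv(pose()[:3,3]-[0,0,67]))"
```

```text
24.55 [651.6  53.1 182.7] [ 3.116e+00 -2.000e-03  1.639e+00] q [-0.31  0.51  0.23  1.67 -0.14  0.95  1.6 ] F [ 2.9  0.7 31.4] M [ 0.11 -0.36 -0.  ] gap mm 36.6
24.55 [651.6  53.1 182.7] [ 3.116e+00 -2.000e-03  1.639e+00] q [-0.31  0.51  0.23  1.67 -0.14  0.95  1.6 ] F [ 2.9  0.7 31.4] 0.43109273544898435
2864 plane [-1.7000e-02  1.1000e-02  2.7831e+01] rms 0.8109006794268504 med [-35.2  -0.   28.4] x [-49.7 -20.8] y [-7.7  7.8]
11847 plane [-9.0000e-03 -1.0000e-03  2.7792e+01] rms 0.7464276259753952 med [-82.9   0.5  28.5] x [-104.5  -60.8] y [-25.2  25.4]
[-35.63497149   0.51215789  14.58793086]
```

>>> {"name": "send_rows", "arguments": {
  "motion": [
    [[0, 0.2, 0], 0, 1],
    [[0, 0.3, -0.1], 0, 0.5],
    [[0, 0.3, -0.1], 0, 0.3],
    [[0, 0.3, -0.1], 0, 0.1],
    [[0, 0.3, -0.2], 0, 0],
    [[0, 0.3, -0.5], 0, 0],
    [[0, 0.3, -2], 0, 0],
    [[0, 0.3, -5], 0, 0],
    [[0, 0, -8], 0, 0],
    [[0, -2, -10], 0, 0],
    [[0, -2, -10], 0, 0]
  ]
}}

```text
time_s: 25.7
position: [622.7, 50.8, 275.8]
tcp_rot: [3.136, -0.001, 1.638]
contact_force: [-0.5, 0.2, -0.5]
finger_gap: 1.001
```

```bash
python3 st.py; python3 w.py w19 plate_face;python3 tilt.py w19 -47 -15 8 24;python3 tilt.py w19 -105 -55 26 18;python3 tilt.py w19 -146 -116 8 18; python3 tilt.py w19 -175 -155 20 15;python3 -c "
import cv2;im=cv2.imread('pics/w19.png');cv2.imwrite('pics/w19c.png',cv2.resize(im[40:400,180:480],None,fx=1.6,fy=1.6))"
```

```text
25.7 [622.7  50.8 275.8] [ 3.136e+00 -1.000e-03  1.638e+00] q [-0.34  0.38  0.25  1.64 -0.1   1.12  1.57] F [-0.5  0.2 -0.5] M [-0.03 -0.01  0.02] gap mm 85.1
25.7 [622.7  50.8 275.8] [ 3.136e+00 -1.000e-03  1.638e+00] q [-0.34  0.38  0.25  1.64 -0.1   1.12  1.57] F [-0.5  0.2 -0.5] 1.0007303454550929
plate_face 0.89 [324.6 122.1] [540.   45.4  61.5] at z14 [537.7  45.4  14. ]
plate_face 0.59 [325.7 217.1] [606.3  50.7 111. ] at z14 [627.9  52.6  14. ]
1067 plane [ 5.0000e-03 -6.0000e-03  2.8604e+01] rms 0.8070500929627062 med [-30.9  -0.1  28.4] x [-46.8 -15.3] y [-7.7  7.6]
4689 plane [1.0000e-03 3.0000e-03 2.8537e+01] rms 0.7701009390682345 med [-79.    0.7  28.5] x [-104.3  -55.4] y [-25.2  25.4]
810 plane [1.1000e-02 1.0000e-02 2.9875e+01] rms 0.8100742126246324 med [-1.305e+02  1.000e-01  2.840e+01] x [-145.8 -116.4] y [-7.3  7.5]
604 plane [4.4000e-02 1.0000e-03 2.4665e+01] rms 0.858877229816849 med [-1.634e+02  1.000e-01  1.750e+01] x [-173.2 -159.2] y [-19.5  19.8]
```

View pics/w19c.png

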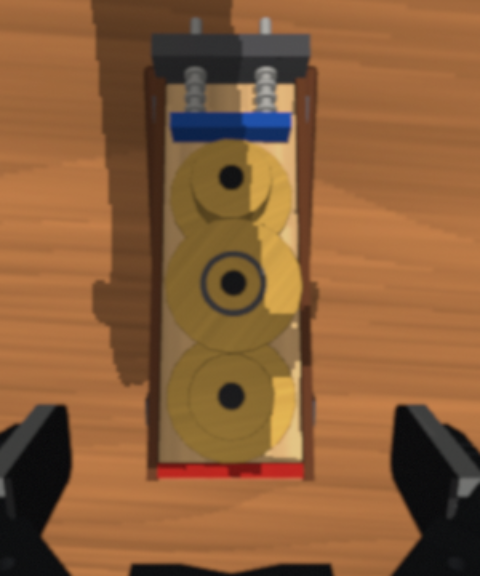

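The picture shows the three feet in a row at crop (231,178), (234,283) and (231,396). The overturned one is in the middle, the plate is pressed back at (231,127), and the last brim is behind the red lip at (231,470). I'll hand in.

```bash
python3 -c "
from h import *
im,d=camera('top');c=cam('top')
for t in ['iron_foot_mid','polish_tin','screwdriver','brush']:
    for r in finder.spot_point(t,'top')[:1]: print(t,round(r['conf'],2),np.round(r['position']))
print(manip.finish_job())"
```

```text
iron_foot_mid 0.87 [408. 163.]
polish_tin 0.89 [462. 181.]
screwdriver 0.56 [136. 238.]
brush 0.57 [496. 252.]
the job is handed in; nothing more can be done
None
```

The three brass feet are packed in the tray as asked: crown up, crown down, crown up. The last brim sits behind the red lip, and the job was handed in at about 26 s of the 64 s allowed.

- **Packed row:** the last wrist view, taken with the gripper open and clear, shows all three feet lying flat. Their tops are 28.4–28.5 mm above the tray floor, tilted less than 1°. The two crown-up feet are at about x = -131 and -31. The overturned foot is centred between them at about -81, and its brim lies over both of theirs.
- **Spring:** the blue plate's uphill face shows about 7 mm behind its free position, so the row is clamped. I read this from the camera, not from the plate joint.
- **Bystanders:** the iron foot, tin, screwdriver and brush were found within 2–4 pixels of where they were at the start in the top camera, which is about the finder's own scatter. The arm never went near them.
- **Retry:** on the first try the overturned foot came to rest leaning 11° on foot 1's brim. I regripped it and set it 10 mm farther uphill, and it then lay flat. No other check failed.

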